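# Open the latched door of the aquarium stand

## Robot

A 6-joint arm with a two-finger parallel gripper is mounted at the origin on the work surface. World frame = base frame: x ahead of the robot, y to its left, z up, the work surface at z = 0. Lengths are in m, angles in rad, forces in N, time in s.
With the tool pointing down it reaches from about 0.425 to 0.95 m from the base axis. Payload 3.5 kg.
Tool frame: the origin (TCP) lies between the finger pads; the fingertips stand 14 mm ahead of it and the grasp point (between the pads) lies 5 mm behind it (ctrl.tip_extent is the distance from the TCP to the fingertips, in m); x points along the fingers, z is the direction in which the jaws open and shut, and the axes are right-handed (so a half turn about x gives the same grasp; the last joint's range is limited). The gripper opens to 85 mm and grips with 20 to 120 N. Pads are 22 mm wide; open, the fingers measure 114 mm over their backs; the gripper's body (76 mm by 85 mm) begins 54 mm behind the grasp point. The pads swing forward as they close: fully open they stand 13 mm farther back than shut.
Start: joints at [1.11, 0.286, 1.577, -0, 1.279, -0.15], TCP at [0.206, 0.643, 0.245] pointing down, gripper open.
Joint ranges: [-2.77, 2.77], [-0.9, 2.22], [0.21, 2.48], [-1.53, 4.67], [0.24, 2.81], [-2.84, 2.84]. Speed limits (rad/s): [2.79, 2.79, 3.14, 3.14, 3.14, 3.14].

## Interface

Orientations are given as a unit quaternion [x, y, z, w].
In Python, from plant import ctrl gives the robot as it stands.
- The arm moves only by the tool move_arm, never from a script. Its argument "commands" is one flat list of numbers, 4 for each row, row after row: the shift along the tool's x, y, z in units of 25 mm (1.0 is 25 mm), then the turn about the tool's x in units of 5 degrees (1.0 is 5 degrees). A call has 1 to 20 rows; each row shifts and turns the commanded pose from where the row before left it, along the tool's axes as they then stand; what a row does not reach is not made up. A row lasts 1/8 s, in which the tool goes at most 62.5 mm and 10.7 degrees, less where a joint would pass 70% of its speed; a pose out of reach is approached as far as the arm can. A call is refused whole if a number of a shift passes 1 or a number of a turn 1, either way. A call with a gripper value outside its range is refused whole. "jaw" is the finger opening in mm, from 0 to 85.4, set as the call begins (left out, the last holds). The fingers move at their own pace and stop on an object; "force" is the grip in N (left out, the last holds). Time passes only in rows, so rows that do not move let the fingers close. It gives the time, the measured TCP pose, the force and the opening at its end, in the units of the state.
- ctrl.get_state(): the state, without advancing time (a new reading comes with each control period).
- ctrl.read_camera(name): name is "side" or "top" or "wrist"; returns the picture (400x640x3 uint8, red, green, blue); there is no depth.
- ctrl.get_calibration(name): a dict with "camera_matrix" (3x3 intrinsics, pixels), "camera_from_world" (4x4, takes a point from world to camera coordinates); the wrist camera has in their place "mount" (4x4, takes a point from camera to tool coordinates, whose origin is the TCP and whose axes are the tool frame's). Camera axes: x right, y down, z forward; pixel columns grow to the right and rows downward; lengths in m; the calibration is good to about 2 mm. A picture is of the moment at which its call begins: read the wrist's pose just before it. get_calibration takes no time and is no camera call.
- ctrl.sign_off(): hands the job in, once; it reports no verdict.
The state is a dict: "time": time; "qpos": joint angles; "dq": joint speeds; "joint_efforts": joint torques, N m; "eef_pos": TCP position; "tcp_rot": TCP orientation; "contact_force": force on the tool from outside, world axes, zero at the start; "wrist_torque": the same for the moment, N m; "opening": opening from 0.0 (shut) to 1.0 (fully open).
Only numpy, scipy, OpenCV 4.12 (cv2) and the standard library are available. Lean on these libraries where they do the work, as an engineer would, in place of code of your own. Each camera call takes 0.05 s, during which the arm holds its last target.

## Task

Open the door of the low grey stand: press the black thumb ball of its latch lever down so that the bar lifts out of its catch, and with the bar held up swing the door wide open towards you, to about a right angle. Be gentle: feel for the height at which the bar is free, never strain the bar against the catch, above, below or in front, and do not fling the door. Let go at the end so that the bar drops back to level, and leave everything else where it stands.

Things in the scene. Friction and masses are not known exactly. Their poses are not given: they have to be found in the camera images.
- stand: Low open-topped bay of grey laminate, 216 mm deep, 344 mm wide, fixed. Origin on the table at the middle of the front plane (back face of the closed door); +x into the bay, +y to the hinge side (left seen from the robot), z up. Floor board 10 mm, side walls 130 mm high, rear wall 100 mm; in front two stiles 40 mm wide and 170 mm high, the door between them.
- hinge (a point): Point on the door's vertical hinge axis at the height of the door's top edge (170 mm above the table), at the front left corner of the closed door, 16 mm in front of the stand's front plane and 131 mm to the left of its middle.
- door_end (a point): Top edge of the door at its free (right) end, middle of its thickness. The door is a 16 mm thick panel, 259 mm wide; top edge 170 mm, lower edge 12 mm above the table. Its front carries a hook rail with a small white scoop and a tweezer fixed on the hooks, all more than 25 mm below the top edge and up to 50 mm in front of the door.
- door (a joint): Opening angle of the door, rad: 0 closed, grows as the free (right) end swings towards the robot, clockwise seen from above, up to 1.75. It stays where it is left (hinge friction about 0.12 N m). While latched it has about 0.02 rad of play.
- latch (a joint): Angle of the latch bar on the door, rad: 0 at rest (level), grows as its end in the keeper rises and the thumb ball sinks, up to 0.42. It falls by its own weight; raising it takes about 1 N at the thumb ball. Pushing the ball down by d raises the bar in the keeper by about 1.46 d.
- pivot (a point): Pivot of the latch bar, on the bar's axis, 181 mm from the hinge axis along the door, 40 mm above the door's top edge, over the middle of its thickness, between two cheeks that reach 53 mm above the edge. The bar is steel, 10 mm square, along the door, from the thumb ball to its round end in the keeper; a weight sleeve of 22 mm diameter sits between pivot and keeper.
- thumb: Thumb ball: black plastic, 22 mm diameter, origin at its centre, at rest 44 mm above the door's top edge, 116 mm from the hinge axis along the door (65 mm from the pivot, towards the hinge), over the middle of the door's thickness (8 mm behind the hinge axis). x across the door, y along it to the hinge. Can be pinched across the door from above, the fingers on either side of the 16 mm door.
- keeper_post: Fixed post, 16 mm wide, on the right stile behind the bar, 105 mm high above the stile's top. Origin at the height of the stile's top, right under the bar's axis, 95 mm from the pivot along the bar. It carries the keeper (catch). The keeper is clamped somewhere in a 24 mm height range, which no reading tells: it must be felt. More than 8 N on it strains it.
- bar_end (a point): Centre of the bar's round end (10 mm across) in the keeper. The keeper is a C-shaped aluminium catch 10 mm wide, open to the front: a lip 5 mm thick, 6 mm in front of the bar; above it a 13.5 mm high mouth up to a rubber buffer (6 N/mm) under a hood. The bar must rise 6 to 30 mm (by keeper height) to clear the lip; 3.5 mm more and it meets the buffer. It is out past 0.1 rad of door.
- tub: Closed blue tub, 96 x 126 x 72 mm, on the bay's floor; origin under its centre. To be left alone.
- moss_holder: White ceramic cup 76 mm across holding a moss ball, 66 mm high, on the bay's floor; origin under its centre. To be left alone.
- conditioner: White bottle, 60 mm across, 150 mm high, right of the stand; origin under its centre. To be left alone.
- food_jar: Brown jar, 70 mm across, 75 mm high, right of the stand; origin under its centre. To be left alone.
- magnet: Black scraper block with a grip, 75 x 45 x 34 mm, left of the stand; origin under its centre. To be left alone.
- dish: White bowl, 100 mm across, 22 mm high, left of the stand; origin under its centre. To be left alone.
- cave: Terracotta pot, 80 mm across, 60 mm high, right of the stand; origin under its centre. To be left alone.

How it is judged:
On the way, in this order (a step that is already met when the one before it is completed fails the run):
1. the bar is lifted by the thumb ball, the door still closed (value of joint latch above 0.05 rad and value of joint door below 0.06 rad and contact force between the fingers and thumb above 0.2 N), for 0.1 s.
2. the door swings free of the keeper (value of joint door above 0.3 rad), for 0.1 s.
At the end, for the whole second after the job is handed in: The door stands open at 1.2 rad (about 70 degrees) or more and at rest; the latch bar is back on its rest (under 0.04 rad) and still (value of joint door above 1.2 rad and value of joint latch below 0.04 rad and velocity of joint door between -0.05 and 0.05 rad/s and velocity of joint latch between -0.05 and 0.05 rad/s); the robot touches nothing.
It fails at once if the keeper is strained: more than 8 N on it (contact force between keeper_post and anything else above 8 N).
It fails at once if the door is flung: faster than 2 rad/s (velocity of joint door above 2 rad/s).
It fails at once if another thing is moved more than 25 mm (distance of any of tub, moss_holder, conditioner, food_jar, magnet, dish, cave from where it was at the start of the episode above 0.025 m).
It also fails if it takes over 54 s, if anything falls off the work surface, if the arm or the gripper's body presses on something with over 40 N, if the wrist force passes 120 N, or if a joint passes its speed limit or range.

## Working session

There is one attempt and no reset: what is moved stays moved. The work goes in short steps, Python scripts to look and compute and a tool call to move; the robot and the scene stay as the last step left them, time stands still between calls to the robot, and variables do not carry over. Pictures are saved under pics/ and viewed, and the job is handed in when it is done.

Besides the shell and the picture viewer there is one more tool, called after "Request:" by a JSON object that holds its "fn" and its "kwargs". move_arm: Moves the arm, as the interface text tells. Its arguments: {"type":"object","properties":{"commands":{"type":"array"},"jaw":{"type":"number"},"force":{"type":"number"}},"required":["commands"]}

```bash
ls; mkdir -p pics; python3 - <<'E'
from plant import ctrl
import cv2,numpy as np
s=ctrl.get_state();print(s)
for n in ["side","top","wrist"]:
    cv2.imwrite(f"pics/{n}0.png",ctrl.read_camera(n)[:,:,::-1]);print(n,ctrl.get_calibration(n))
E
```

```text
pics
{'time': 0.0, 'qpos': array([ 1.10996263e+00,  2.87202977e-01,  1.57821942e+00, -1.52793402e-05,
        1.27859425e+00, -1.49983801e-01]), 'dq': array([ 0.0005178 ,  0.00075722,  0.00211394,  0.00025992,  0.00183196,
       -0.00101554]), 'joint_efforts': array([-4.88742990e-04, -4.05994141e+01, -2.92622513e+01, -1.89151492e-04,
        5.99690553e-03,  1.58439082e-05]), 'eef_pos': array([0.20613724, 0.64208051, 0.2438993 ]), 'tcp_rot': array([-0.41697423,  0.57212933,  0.41617358,  0.57061377]), 'contact_force': array([0.68083807, 0.52777917, 0.82746172]), 'wrist_torque': array([0.0555163 , 0.02850643, 0.00856155]), 'opening': 1.0027854054191594}
side {'camera_matrix': array([[362.84216735,   0.        , 318.94399382],
       [  0.        , 362.84216735, 204.7544096 ],
       [  0.        ,   0.        ,   1.        ]]), 'camera_from_world': array([[ 0.92649918, -0.37581139,  0.01910671, -0.51157574],
       [-0.20459233, -0.54570224, -0.81261987,  0.27309716],
       [ 0.31581838,  0.74898255, -0.5824808 ,  0.78379446],
       [ 0.        ,  0.        ,  0.        ,  1.      
[... 280 characters left out ...]
05295,  0.01899327, -0.13211099,  0.58160029],
       [ 0.13196843, -0.00857817, -0.9912168 ,  1.21233992],
       [ 0.        ,  0.        ,  0.        ,  1.        ]])}
wrist {'camera_matrix': array([[279.16462258,   0.        , 320.64187772],
       [  0.        , 279.16462258, 197.19152025],
       [  0.        ,   0.        ,   1.        ]]), 'mount': array([[-7.00390975e-04, -3.15466279e-01,  9.48936529e-01,
        -1.28297291e-01],
       [-9.67372627e-04, -9.48936104e-01, -3.15466852e-01,
         7.97647255e-02],
       [ 9.99999287e-01, -1.13892536e-03,  3.59452840e-04,
        -5.05660958e-04],
       [ 0.00000000e+00,  0.00000000e+00,  0.00000000e+00,
         1.00000000e+00]])}
```

View pics/side0.png

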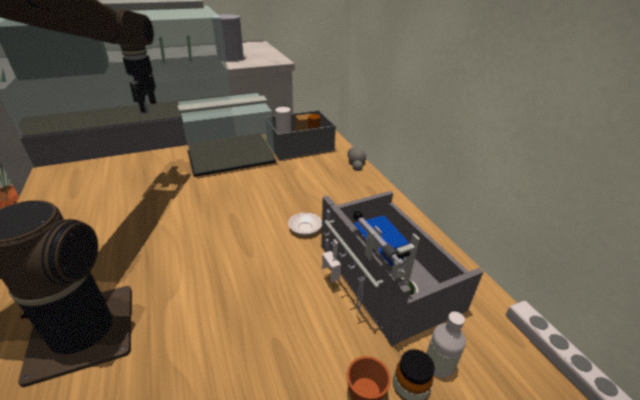

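View pics/top0.png

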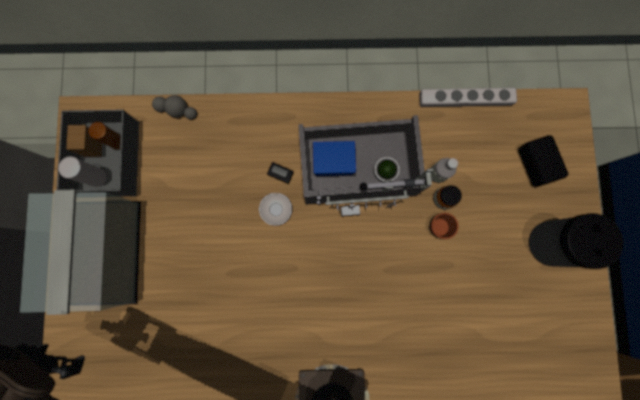

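View pics/wrist0.png

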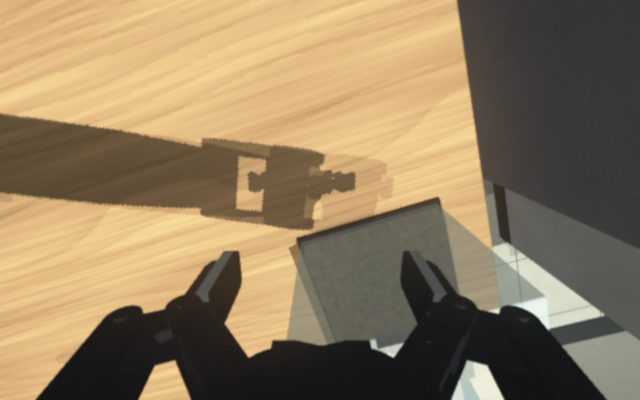

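The top view shows the stand at columns 300–425, rows 118–205, with the ball near (363,187). In the side view the ball is near (357,215). I'll zoom in on both.

```bash
python3 - <<'E'
import cv2
t=cv2.imread("pics/top0.png");s=cv2.imread("pics/side0.png")
cv2.imwrite("pics/topz.png",cv2.resize(t[110:225,290:440],None,fx=5,fy=5,interpolation=cv2.INTER_CUBIC))
cv2.imwrite("pics/sidez.png",cv2.resize(s[185:335,310:485],None,fx=4,fy=4,interpolation=cv2.INTER_CUBIC))
E
```

```text
(no output)
```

View pics/topz.png

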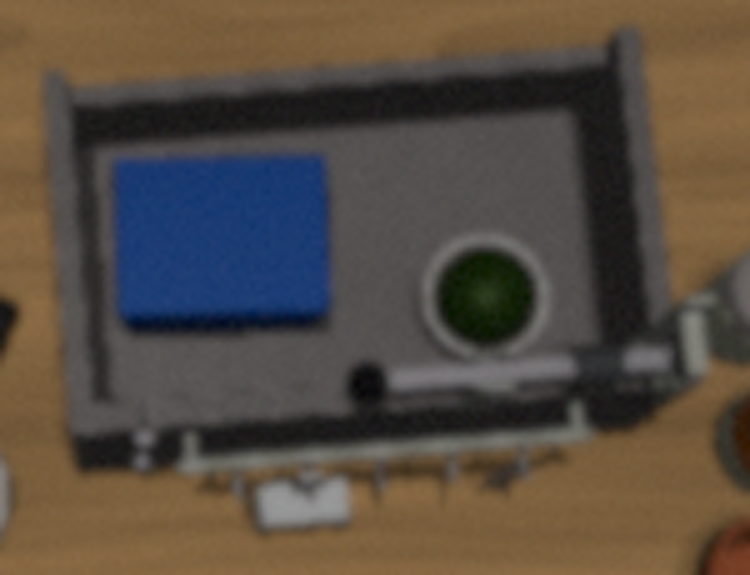

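View pics/sidez.png

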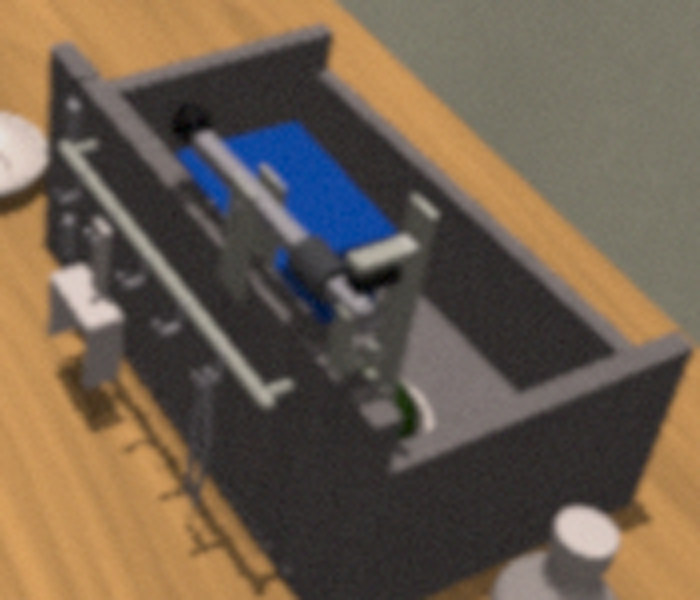

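```bash
cat > h.py <<'E'
from plant import ctrl
import numpy as np
from scipy.spatial.transform import Rotation as R
def ray(n,uv):
    c=ctrl.get_calibration(n);K=c["camera_matrix"];T=c["camera_from_world"]
    d=T[:3,:3].T@np.linalg.solve(K,[uv[0],uv[1],1]);return -T[:3,:3].T@T[:3,3],d/np.linalg.norm(d)
def plane(n,uv,z):
    o,d=ray(n,uv);return o+d*(z-o[2])/d[2]
def tri(*a):
    A=np.zeros((3,3));b=np.zeros(3)
    for n,uv in a:
        o,d=ray(n,uv);P=np.eye(3)-np.outer(d,d);A+=P;b+=P@o
    x=np.linalg.solve(A,b);print("gap",[np.linalg.norm((np.eye(3)-np.outer(ray(n,uv)[1],ray(n,uv)[1]))@(x-ray(n,uv)[0])) for n,uv in a]);return x
def px(n,p):
    c=ctrl.get_calibration(n);T=c["camera_from_world"];q=c["camera_matrix"]@(T[:3,:3]@p+T[:3,3]);return q[:2]/q[2]
E
cat > a.py <<'E'
from h import *
tz=lambda x,y:(290+(x+.5)/5-.5,110+(y+.5)/5-.5)
sz=lambda x,y:(310+(x+.5)/4-.5,185+(y+.5)/4-.5)
b=tri(("top",tz(368,384)),("side",sz(190,122)));print("ball",b)
for z in(.214,):
    b2=plane("top",tz(368,384),z);e=plane("top",tz(668,358),.21);print(b2,e,np.linalg.norm(e-b2),(e-b2))
print("sideplane",plane("side",sz(190,122),.214))
# rear wall top, front stile edges
for nm,p,z in [("rearL",(72,90),.10),("rearR",(615,50),.1),("sideLtop rear",(45,75),.13),("sideR rear",(638,25),.13),
 ("bt L",(80,437),.17),("front L",(80,467),.17)]:
    print(nm,plane("top",tz(*p),z))
print("side stile TL corner",plane("side",sz(65,45),.17), plane("side",sz(50,65),.17))
E
python3 a.py
```

```text
gap [np.float64(0.0008670765944176975), np.float64(0.000867076594417642)]
ball [ 0.60126792 -0.08548989  0.21433618]
[ 0.60050608 -0.08519663  0.214     ] [ 0.61197057 -0.24254716  0.21      ] 0.15781832402455445 [ 0.01146449 -0.15735053 -0.004     ]
sideplane [ 0.60240182 -0.08521682  0.214     ]
rearL [0.7974036  0.06800031 0.1       ]
rearR [ 0.81590543 -0.25060809  0.1       ]
sideLtop rear [0.79683124 0.08258828 0.13      ]
sideR rear [ 0.82033907 -0.2570616   0.13      ]
bt L [0.58215912 0.06521632 0.17      ]
front L [0.56591036 0.06547859 0.17      ]
side stile TL corner [0.59435039 0.06580428 0.17      ] [0.57695345 0.04869143 0.17      ]
```

```bash
python3 - <<'E'
from h import *
s=ctrl.get_state();r=R.from_quat(s["tcp_rot"]);M=r.as_matrix();print(M.round(3))
psi=np.deg2rad(4.0)
zx=M[:,2];yz=M[:,1]
print("yaw of tool z deg",np.degrees(np.arctan2(zx[1],zx[0])))
t=np.array([.601,-.0855,.275])
print("shift tool units", M.T@(t-s["eef_pos"])/.025)
tz=lambda x,y:(290+x/5,110+y/5)
for n,p,z in[("cave",(735,545),.06),("bottle",(690+60,290),.1)]:print(n,plane("top",tz(*p),z))
E
```

```text
[[-0.001 -0.952  0.306]
 [-0.002  0.306  0.952]
 [-1.     0.    -0.002]]
yaw of tool z deg 72.19175143956852
shift tool units [ -1.19545617 -23.93753445 -22.88731367]
cave [ 0.52588579 -0.31715399  0.06      ]
bottle [ 0.66978299 -0.32255216  0.1       ]
```

Request:
{"fn": "move_arm", "kwargs": {"commands": [-1.2,0,0,0,0,-0.95,-0.9,0,0,-1,-0.95,0,0,-1,-0.95,0,0,-1,-0.95,0,0,-1,-0.95,0,0,-1,-0.95,0,0,-1,-0.95,0,0,-1,-0.95,0,0,-1,-0.95,0,0,-1,-0.95,0,0,-1,-0.95,0,0,-1,-0.95,0], "jaw": 55}}

```text
out of range
```

Request:
{"fn": "move_arm", "kwargs": {"commands": [-0.6,0,0,0,-0.6,-0.95,-0.9,0,0,-1,-0.95,0,0,-1,-0.95,0,0,-1,-0.95,0,0,-1,-0.95,0,0,-1,-0.95,0,0,-1,-0.95,0,0,-1,-0.95,0,0,-1,-0.95,0,0,-1,-0.95,0,0,-1,-0.95,0,0,-1,-0.95,0], "jaw": 55}}

```text
time: 1.78
eef_pos: [0.4048, 0.2803, 0.2768]
tcp_rot: [-0.417, 0.571, 0.416, 0.572]
contact_force: [0.4, 0.1, -0.7]
opening: 0.643
```

Request:
{"fn": "move_arm", "kwargs": {"commands": [0,-1,-0.96,0,0,-1,-0.96,0,0,-1,-0.96,0,0,-1,-0.96,0,0,-1,-0.96,0,0,-1,-0.96,0,0,-1,-0.96,0,0,-1,-0.96,0,0,-1,-0.96,0,0,-1,-0.96,0,0,-1,-0.96,1,0,0,0,1,0,0,0,1,0,0,0,1,0,0,0,1,0,0,0,1,0,0,0,1,0,0,0,1]}}

```text
time: 4.03
eef_pos: [0.5854, -0.0544, 0.2767]
tcp_rot: [-0.195, 0.679, 0.195, 0.68]
contact_force: [-0.0, -0.6, 0.7]
opening: 0.645
```

Request:
{"fn": "move_arm", "kwargs": {"commands": [0,0,0,1,0,0,0,1,0,0,0,1,0,0,0,1,0,0,0,1,0,0,0,0.64,0,0,0,0,0,0,0,0]}}

```text
time: 5.03
eef_pos: [0.5853, -0.0544, 0.276]
tcp_rot: [-0.025, 0.706, 0.025, 0.707]
contact_force: [0.4, 0.4, 0.4]
opening: 0.64
```

```bash
python3 - <<'E'
from h import *
import cv2
s=ctrl.get_state();M=R.from_quat(s["tcp_rot"]).as_matrix();print(s["time"],s["eef_pos"],M.round(3),s["qpos"],s["contact_force"])
for n in["wrist","top","side"]:
    cv2.imwrite(f"pics/{n}1.png",ctrl.read_camera(n)[:,:,::-1])
E
```

```text
5.025 [ 0.5852989  -0.05437281  0.27601243] [[ 0.001 -0.07   0.998]
 [-0.     0.998  0.07 ]
 [-1.    -0.     0.001]] [-2.65141381e-01  7.24605936e-02  1.76516624e+00  1.00855336e-05
  1.30305739e+00 -3.35576331e-01] [0.39986724 0.42079677 0.44718056]
```

View pics/wrist1.png

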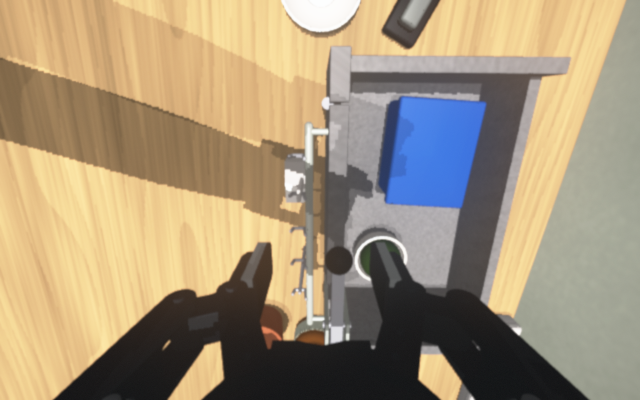

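```bash
cat >> h.py <<'E'
def wplane(s,uv,z):
    c=ctrl.get_calibration("wrist");M=R.from_quat(s["tcp_rot"]).as_matrix();m=c["mount"]
    d=M@m[:3,:3]@np.linalg.solve(c["camera_matrix"],[uv[0],uv[1],1]);o=s["eef_pos"]+M@m[:3,3]
    return o+d*(z-o[2])/d[2]
E
python3 - <<'E'
from h import *
import cv2
im=cv2.imread("pics/wrist1.png")
s=ctrl.get_state()
print(wplane(s,(338.5,261),.214))
cv2.imwrite("pics/w1z.png",cv2.resize(im[40:290,270:430],None,fx=2.4*1,fy=2.4,interpolation=cv2.INTER_CUBIC))
E
```

```text
[ 0.60240327 -0.08818148  0.214     ]
```

View pics/w1z.png

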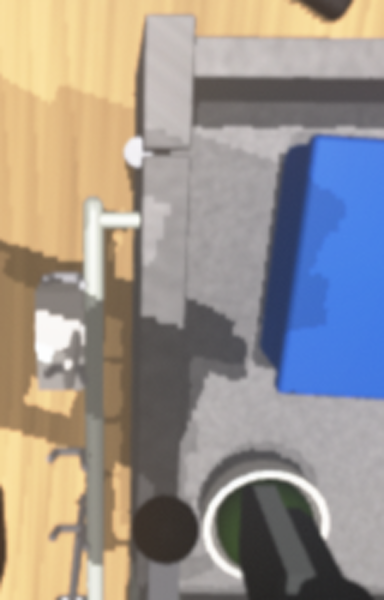

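```bash
python3 - <<'E'
from h import *
s=ctrl.get_state()
f=lambda x,y:wplane(s,(270+x/2.4,40+y/2.4),.17)
a,b,c,d=f(147,15),f(136,480),f(194,18),f(181,480);print(a,b,c,d)
for p,q in((a,b),(c,d)):
    v=p-q;print(np.degrees(np.arctan2(-v[0],v[1])))
h=f(142,152);print("hinge",h)
for deg in(3,3.5,4,4.5):
    p=np.radians(deg);X=np.array([np.cos(p),np.sin(p),0]);Y=np.array([-np.sin(p),np.cos(p),0])
    for nm,bb in(("tri",np.array([.601,-.0855,.214])),("wr",np.array([.6024,-.0882,.214]))):print(deg,nm,bb+.116*Y-.008*X)
E
```

```text
[0.58573052 0.06755689 0.17      ] [ 0.59451199 -0.09315074  0.17      ] [0.60043617 0.06773761 0.17      ] [ 0.61190479 -0.09195228  0.17      ]
3.127678067585943
4.1078180055177285
hinge [0.58735923 0.02708549 0.17      ]
3 tri [0.58693999 0.02992234 0.214     ]
3 wr [0.58833999 0.02722234 0.214     ]
3.5 tri [0.58593329 0.02979525 0.214     ]
3.5 wr [0.58733329 0.02709525 0.214     ]
4 tri [0.58492774 0.02965938 0.214     ]
4 wr [0.58632774 0.02695938 0.214     ]
4.5 tri [0.58392341 0.02951474 0.214     ]
4.5 wr [0.58532341 0.02681474 0.214     ]
```

Request:
{"fn": "move_arm", "kwargs": {"commands": [0,-0.68,0.29,0,0,-0.67,0.28,0,0.7,0,0,0,0.7,0,0,0,0.7,0,0,0,0.58,0,0,0,0,0,0,0,0,0,0,0], "jaw": 45, "force": 20}}

```text
time: 6.18
eef_pos: [0.6021, -0.0869, 0.2089]
tcp_rot: [-0.025, 0.706, 0.025, 0.707]
contact_force: [-0.4, -0.6, 0.6]
opening: 0.526
```

```bash
cat > look.py <<'E'
import sys
from h import *
import cv2
s=ctrl.get_state();M=R.from_quat(s["tcp_rot"]).as_matrix();print(s["time"],s["eef_pos"].round(4),s["contact_force"].round(2),s["opening"].round(3),"zyaw",np.degrees(np.arctan2(M[1,2],M[0,2])).round(2),s["qpos"].round(2))
for n in sys.argv[2:]:
    cv2.imwrite(f"pics/{n}{sys.argv[1]}.png",ctrl.read_camera(n)[:,:,::-1])
E
python3 look.py 2 wrist side; python3 - <<'E'
import cv2
a=cv2.imread("pics/wrist2.png")[180:340,220:460]
cv2.imwrite("pics/w2z.png",cv2.resize(a,None,fx=3,fy=3,interpolation=cv2.INTER_CUBIC))
E
```

```text
Traceback (most recent call last):
  File "look.py", line 4, in <module>
    s=ctrl.get_state();M=R.from_quat(s["tcp_rot"]).as_matrix();print(s["time"],s["eef_pos"].round(4),s["contact_force"].round(2),s["opening"].round(3),"zyaw",np.degrees(np.arctan2(M[1,2],M[0,2])).round(2),s["qpos"].round(2))
                                                                                                                                 ^^^^^^^^^^^^^^^^^^
AttributeError: 'float' object has no attribute 'round'
[ WARN:0@0.014] global loadsave.cpp:275 findDecoder imread_('pics/wrist2.png'): can't open/read file: check file path/integrity
Traceback (most recent call last):
TypeError: 'NoneType' object is not subscriptable
```

```bash
sed -i 's/s\["opening"\].round(3)/round(s["opening"],3)/' look.py
python3 look.py 2 wrist; python3 - <<'E'
import cv2
a=cv2.imread("pics/wrist2.png")[180:340,220:460]
cv2.imwrite("pics/w2z.png",cv2.resize(a,None,fx=3,fy=3,interpolation=cv2.INTER_CUBIC))
E
```

```text
6.175 [ 0.6021 -0.0869  0.2089] [-0.38 -0.63  0.59] 0.526 zyaw 4.01 [-0.31  0.17  1.78 -0.    1.19 -0.38]
```

View pics/w2z.png

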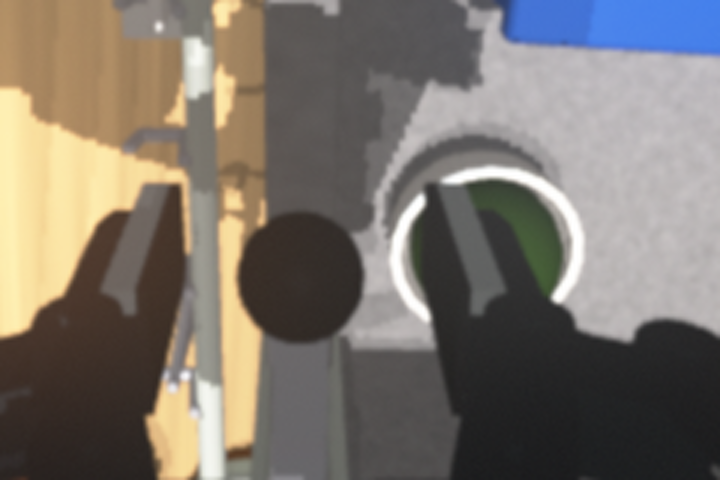

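The ball at zoom (300,277) sits centred between the fingertips at columns 183 and 425. I'll close in stages.

Request:
{"fn": "move_arm", "kwargs": {"commands": [0,0,0,0,0,0,0,0,0,0,0,0,0,0,0,0], "jaw": 25}}

```text
time: 6.72
eef_pos: [0.6017, -0.087, 0.2084]
tcp_rot: [-0.025, 0.707, 0.025, 0.707]
contact_force: [-0.2, -0.2, 0.1]
opening: 0.293
```

Request:
{"fn": "move_arm", "kwargs": {"commands": [0,0,0,0,0,0,0,0], "jaw": 22}}

```text
time: 6.98
eef_pos: [0.6016, -0.087, 0.2083]
tcp_rot: [-0.025, 0.707, 0.025, 0.707]
contact_force: [0.2, 0.2, 0.1]
opening: 0.257
```

Request:
{"fn": "move_arm", "kwargs": {"commands": [0,0,0,0,0,0,0,0], "jaw": 19}}

```text
time: 7.22
eef_pos: [0.6016, -0.087, 0.2084]
tcp_rot: [-0.025, 0.707, 0.025, 0.707]
contact_force: [-0.7, -0.1, 0.9]
opening: 0.233
```

Request:
{"fn": "move_arm", "kwargs": {"commands": [0,0,0,0,0,0,0,0,0,0,0,0], "jaw": 14, "force": 30}}

```text
time: 7.6
eef_pos: [0.6016, -0.087, 0.2083]
tcp_rot: [-0.025, 0.707, 0.025, 0.707]
contact_force: [-0.8, 0.0, 0.4]
opening: 0.235
```

```bash
python3 look.py 3 wrist; python3 - <<'E'
import cv2
a=cv2.imread("pics/wrist3.png")[180:340,220:460]
cv2.imwrite("pics/w3z.png",cv2.resize(a,None,fx=3,fy=3,interpolation=cv2.INTER_CUBIC))
E
```

```text
7.6 [ 0.6016 -0.087   0.2083] [-0.82  0.01  0.43] 0.235 zyaw 3.99 [-0.31  0.17  1.78 -0.    1.19 -0.38]
```

View pics/w3z.png

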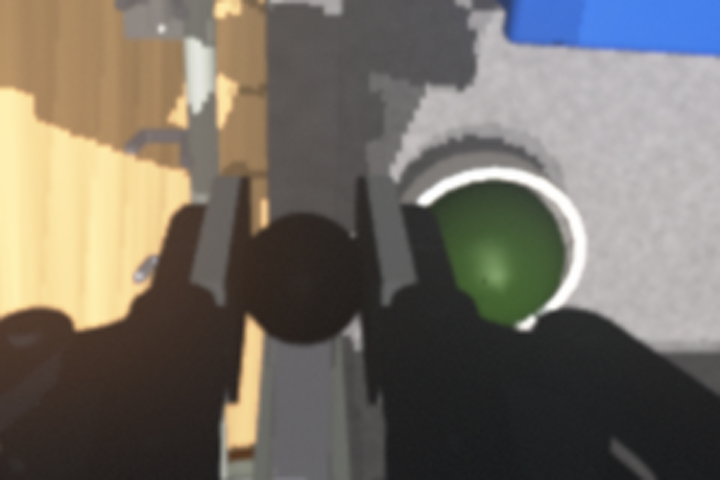

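Request:
{"fn": "move_arm", "kwargs": {"commands": [0.05,0,0,0,0.05,0,0,0,0.05,0,0,0,0.05,0,0,0,0.03,0,0,0,0,0,0,0]}}

```text
time: 8.4
eef_pos: [0.6016, -0.0869, 0.2025]
tcp_rot: [-0.025, 0.707, 0.025, 0.707]
contact_force: [-2.5, 1.6, 2.2]
opening: 0.234
```

Request:
{"fn": "move_arm", "kwargs": {"commands": [0.02,0,0,0,0,0,0,0]}}

```text
time: 8.65
eef_pos: [0.6016, -0.0869, 0.202]
tcp_rot: [-0.025, 0.707, 0.025, 0.707]
contact_force: [-2.3, 1.1, 1.1]
opening: 0.234
```

```bash
python3 look.py 4 side; python3 - <<'E'
import cv2
a=cv2.imread("pics/side4.png")[185:335,310:485]
cv2.imwrite("pics/s4z.png",cv2.resize(a,None,fx=4,fy=4,interpolation=cv2.INTER_CUBIC))
E
```

```text
8.65 [ 0.6016 -0.0869  0.202 ] [-2.32  1.07  1.06] 0.234 zyaw 3.99 [-0.31  0.18  1.79  0.    1.18 -0.38]
```

View pics/s4z.png

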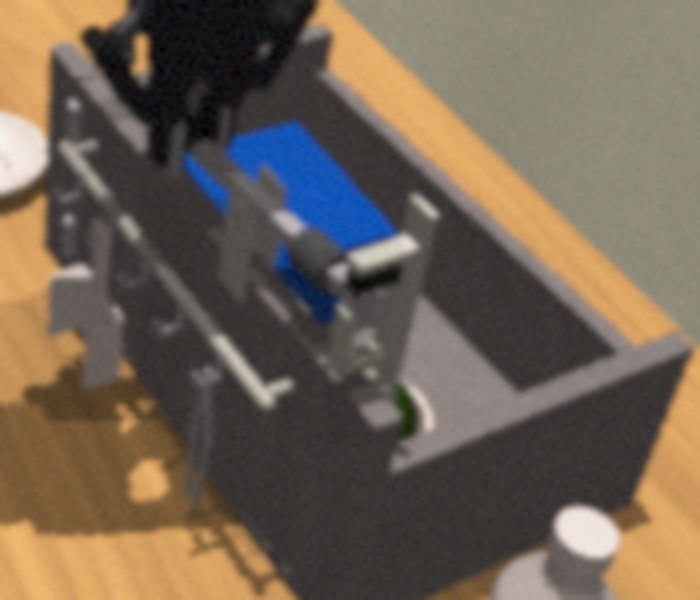

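```bash
python3 - <<'E'
from h import *
import cv2
p=np.radians(3.8);X=np.array([np.cos(p),np.sin(p),0]);Y=np.array([-np.sin(p),np.cos(p),0])
b=np.array([.602,-.087,.21]);
e=b-.16*Y;print(e)
im=cv2.resize(cv2.imread("pics/side4.png")[225:290,370:430],None,fx=10,fy=9,interpolation=cv2.INTER_CUBIC)
for off,col in((0,(0,0,255)),(-.006-.005-.005,(0,255,255))):
  for z in np.arange(.17,.28,.01):
    q=px("side",np.r_[(e+off*X)[:2],z]);u=((q[0]-370+.5)*10-.5,(q[1]-225+.5)*9-.5)
    cv2.circle(im,(int(u[0]),int(u[1])),2,col,-1);cv2.putText(im,str(int(z*1000+.5)),(int(u[0])+4,int(u[1])),0,.4,col)
cv2.imwrite("pics/s4k.png",im)
E
```

```text
[ 0.61260382 -0.24664823  0.21      ]
```

View pics/s4k.png

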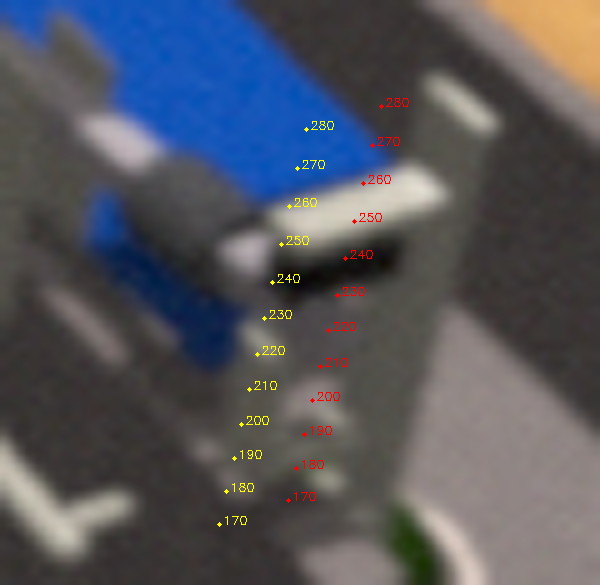

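Request:
{"fn": "move_arm", "kwargs": {"commands": [0.025,-0.01,0,0,0.025,-0.01,0,0,0,0,0,0]}}

```text
time: 9.07
eef_pos: [0.6017, -0.0872, 0.2006]
tcp_rot: [-0.024, 0.707, 0.025, 0.707]
contact_force: [-2.9, 2.2, 1.5]
opening: 0.234
```

Request:
{"fn": "move_arm", "kwargs": {"commands": [0.02,0,0,0,0,0,0,0]}}

```text
time: 9.32
eef_pos: [0.6017, -0.0872, 0.2002]
tcp_rot: [-0.024, 0.707, 0.025, 0.707]
contact_force: [-2.3, 3.2, 2.3]
opening: 0.234
```

Request:
{"fn": "move_arm", "kwargs": {"commands": [0.02,0.02,-0.01,0,0,0,0,0]}}

```text
time: 9.57
eef_pos: [0.6017, -0.0872, 0.2]
tcp_rot: [-0.025, 0.706, 0.025, 0.707]
contact_force: [-1.1, 2.8, 2.7]
opening: 0.232
```

Request:
{"fn": "move_arm", "kwargs": {"commands": [0.02,0,-0.01,0,0,0,0,0]}}

```text
time: 9.82
eef_pos: [0.6016, -0.0872, 0.1996]
tcp_rot: [-0.025, 0.706, 0.024, 0.707]
contact_force: [-0.8, 2.6, 3.1]
opening: 0.237
```

```bash
python3 look.py 5 side wrist; python3 - <<'E'
import cv2,numpy as np
a=cv2.resize(cv2.imread("pics/side5.png")[225:290,370:430],None,fx=7,fy=7,interpolation=cv2.INTER_CUBIC)
b=cv2.resize(cv2.imread("pics/wrist5.png")[200:360,230:420],None,fx=2,fy=2.84,interpolation=cv2.INTER_CUBIC)
b=cv2.resize(b,(370,a.shape[0]))
cv2.imwrite("pics/z5.png",np.hstack([a,b]))
E
```

```text
9.825 [ 0.6016 -0.0872  0.1996] [-0.78  2.61  3.12] 0.237 zyaw 3.99 [-0.31  0.18  1.79  0.    1.17 -0.38]
```

View pics/z5.png

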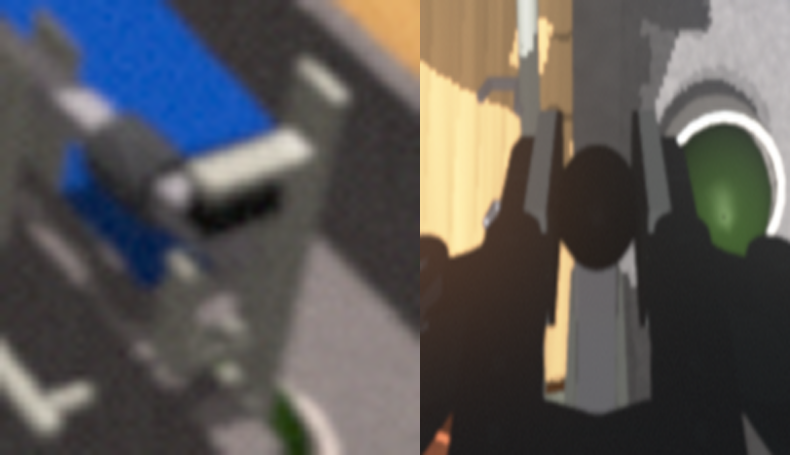

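Request:
{"fn": "move_arm", "kwargs": {"commands": [0.02,0.02,0,0,0,0,0,0]}}

```text
time: 10.18
eef_pos: [0.6016, -0.0872, 0.1992]
tcp_rot: [-0.025, 0.706, 0.024, 0.707]
contact_force: [-0.4, -0.6, 2.5]
opening: 0.231
```

Request:
{"fn": "move_arm", "kwargs": {"commands": [0.02,0,0,0,0,0,0,0]}}

```text
time: 10.42
eef_pos: [0.6016, -0.0871, 0.1986]
tcp_rot: [-0.025, 0.706, 0.024, 0.707]
contact_force: [1.1, -1.9, 2.4]
opening: 0.234
```

Request:
{"fn": "move_arm", "kwargs": {"commands": [0.02,-0.006,0,0,0,0,0,0]}}

```text
time: 10.68
eef_pos: [0.6015, -0.0872, 0.1981]
tcp_rot: [-0.025, 0.706, 0.024, 0.707]
contact_force: [1.7, -2.3, 2.8]
opening: 0.231
```

Request:
{"fn": "move_arm", "kwargs": {"commands": [0.02,-0.004,0,0,0,0,0,0]}}

```text
time: 10.92
eef_pos: [0.6013, -0.0871, 0.1974]
tcp_rot: [-0.025, 0.707, 0.024, 0.707]
contact_force: [1.5, -1.8, 3.0]
opening: 0.23
```

Request:
{"fn": "move_arm", "kwargs": {"commands": [0.02,-0.006,0.008,0,0,0,0,0]}}

```text
time: 11.18
eef_pos: [0.6013, -0.0872, 0.1968]
tcp_rot: [-0.025, 0.707, 0.024, 0.707]
contact_force: [1.0, -3.6, 2.7]
opening: 0.233
```

Request:
{"fn": "move_arm", "kwargs": {"commands": [0.02,-0.006,0,0,0,0,0,0]}}

```text
time: 11.42
eef_pos: [0.6013, -0.0873, 0.1963]
tcp_rot: [-0.025, 0.707, 0.025, 0.707]
contact_force: [1.0, -4.0, 3.2]
opening: 0.229
```

Request:
{"fn": "move_arm", "kwargs": {"commands": [0.01,-0.016,0,0,0,0,0,0]}}

```text
time: 11.68
eef_pos: [0.6013, -0.0872, 0.1959]
tcp_rot: [-0.024, 0.707, 0.025, 0.707]
contact_force: [1.5, -2.4, 3.2]
opening: 0.235
```

Request:
{"fn": "move_arm", "kwargs": {"commands": [0.02,-0.008,0,0,0,0,0,0]}}

```text
time: 11.92
eef_pos: [0.6013, -0.0873, 0.1954]
tcp_rot: [-0.024, 0.707, 0.025, 0.707]
contact_force: [0.1, -1.5, 2.4]
opening: 0.23
```

Request:
{"fn": "move_arm", "kwargs": {"commands": [0.02,-0.006,0,0,0,0,0,0]}}

```text
time: 12.18
eef_pos: [0.6014, -0.0873, 0.1949]
tcp_rot: [-0.024, 0.707, 0.025, 0.707]
contact_force: [0.9, 0.1, 1.2]
opening: 0.233
```

Request:
{"fn": "move_arm", "kwargs": {"commands": [0.02,-0.006,0,0,0,0,0,0]}}

```text
time: 12.42
eef_pos: [0.6013, -0.0874, 0.1943]
tcp_rot: [-0.024, 0.707, 0.025, 0.707]
contact_force: [1.1, 1.0, 1.2]
opening: 0.235
```

```bash
python3 look.py 6 side; python3 - <<'E'
import cv2,numpy as np
a=cv2.resize(cv2.imread("pics/side6.png")[225:290,370:430],None,fx=9,fy=9,interpolation=cv2.INTER_CUBIC)
cv2.imwrite("pics/z6.png",cv2.convertScaleAbs(a,alpha=1.6))
E
```

```text
12.425 [ 0.6013 -0.0874  0.1943] [1.1  1.02 1.18] 0.235 zyaw 3.99 [-0.31  0.19  1.79  0.    1.16 -0.38]
```

View pics/z6.png

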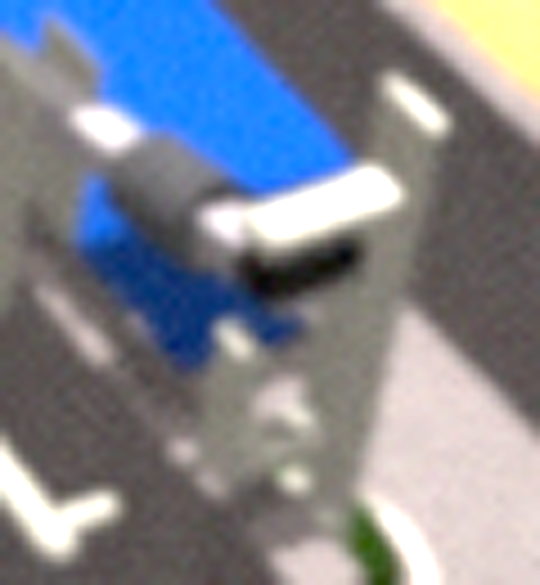

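Request:
{"fn": "move_arm", "kwargs": {"commands": [0.016,-0.003,0,0,0,0,0,0]}}

```text
time: 12.72
eef_pos: [0.6013, -0.0875, 0.1939]
tcp_rot: [-0.024, 0.707, 0.025, 0.707]
contact_force: [-0.0, 2.5, 1.4]
opening: 0.232
```

Request:
{"fn": "move_arm", "kwargs": {"commands": [0.016,-0.003,0,0,0,0,0,0]}}

```text
time: 12.98
eef_pos: [0.6014, -0.0876, 0.1936]
tcp_rot: [-0.024, 0.707, 0.025, 0.707]
contact_force: [1.1, 3.8, 2.0]
opening: 0.237
```

Request:
{"fn": "move_arm", "kwargs": {"commands": [0.01,0.014,0,0,0,0,0,0]}}

```text
time: 13.22
eef_pos: [0.6013, -0.0876, 0.1934]
tcp_rot: [-0.025, 0.707, 0.025, 0.707]
contact_force: [0.3, 4.5, 1.2]
opening: 0.228
```

Request:
{"fn": "move_arm", "kwargs": {"commands": [0.016,0,0,0,0,0,0,0]}}

```text
time: 13.48
eef_pos: [0.6014, -0.0877, 0.1933]
tcp_rot: [-0.025, 0.707, 0.025, 0.707]
contact_force: [-1.2, 4.2, 2.4]
opening: 0.231
```

Request:
{"fn": "move_arm", "kwargs": {"commands": [0.012,0.01,0,0,0,0,0,0,0,0,0,0]}}

```text
time: 13.85
eef_pos: [0.6014, -0.0877, 0.1931]
tcp_rot: [-0.025, 0.707, 0.025, 0.707]
contact_force: [-1.7, 3.5, 4.4]
opening: 0.232
```

Request:
{"fn": "move_arm", "kwargs": {"commands": [0.012,0.01,0,0,0,0,0,0,0,0,0,0]}}

```text
time: 14.22
eef_pos: [0.6015, -0.0877, 0.193]
tcp_rot: [-0.025, 0.707, 0.024, 0.707]
contact_force: [-3.1, 2.5, 4.9]
opening: 0.229
```

The steady rise in force (1.2 → 4.9 N) with z stalling is the buffer, first met at TCP z≈0.1934. I'll back off about half the window.

Request:
{"fn": "move_arm", "kwargs": {"commands": [-0.04,0.02,-0.02,0,-0.04,0.01,-0.02,0,0,0,0,0]}}

```text
time: 14.6
eef_pos: [0.6009, -0.0874, 0.1947]
tcp_rot: [-0.025, 0.706, 0.024, 0.707]
contact_force: [1.3, -2.4, 1.9]
opening: 0.234
```

Request:
{"fn": "move_arm", "kwargs": {"commands": [0,-0.002,-0.041,0.1,0,-0.002,-0.041,0.1,0,-0.002,-0.041,0.1,0,-0.002,-0.041,0.1]}}

```text
time: 15.1
eef_pos: [0.5965, -0.0878, 0.1948]
tcp_rot: [-0.013, 0.707, 0.011, 0.707]
contact_force: [1.0, -4.7, 3.0]
opening: 0.231
```

Request:
{"fn": "move_arm", "kwargs": {"commands": [0,-0.014,-0.041,0.1,0,-0.006,-0.041,0.1,0,-0.006,-0.061,0.15,0,-0.006,-0.061,0.15]}}

```text
time: 15.6
eef_pos: [0.5912, -0.0881, 0.1946]
tcp_rot: [0.003, 0.707, -0.004, 0.707]
contact_force: [1.4, -4.7, 2.1]
opening: 0.229
```

Request:
{"fn": "move_arm", "kwargs": {"commands": [0,-0.02,-0.163,0.4,0,-0.012,-0.163,0.4,0,-0.012,-0.163,0.4,0,-0.012,-0.163,0.4,0,-0.012,-0.163,0.4,0,-0.008,-0.163,0.4]}}

```text
time: 16.35
eef_pos: [0.5664, -0.0867, 0.1943]
tcp_rot: [0.078, 0.703, -0.077, 0.703]
contact_force: [2.9, 0.2, 2.0]
opening: 0.235
```

```bash
python3 look.py 7 top wrist; python3 - <<'E'
import cv2,numpy as np
a=cv2.resize(cv2.imread("pics/top7.png")[110:250,280:440],None,fx=4,fy=4,interpolation=cv2.INTER_CUBIC)
cv2.imwrite("pics/z7.png",a)
E
```

```text
16.35 [ 0.5664 -0.0867  0.1943] [2.85 0.23 1.96] 0.235 zyaw -12.64 [-0.33  0.11  1.88  0.    1.15 -0.11]
```

View pics/z7.png

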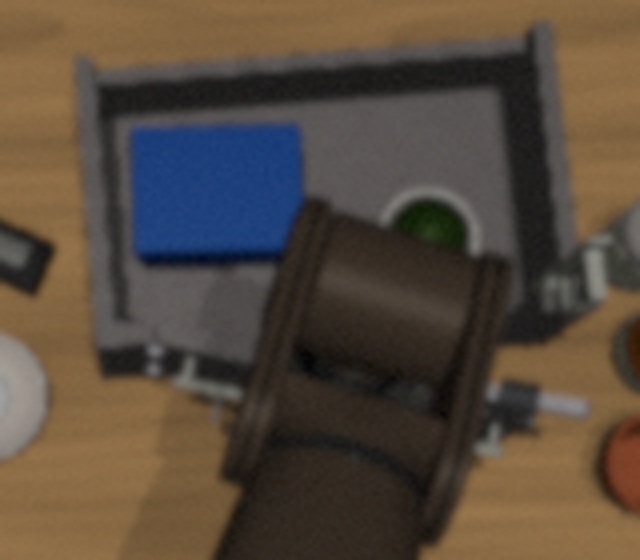

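View pics/wrist7.png

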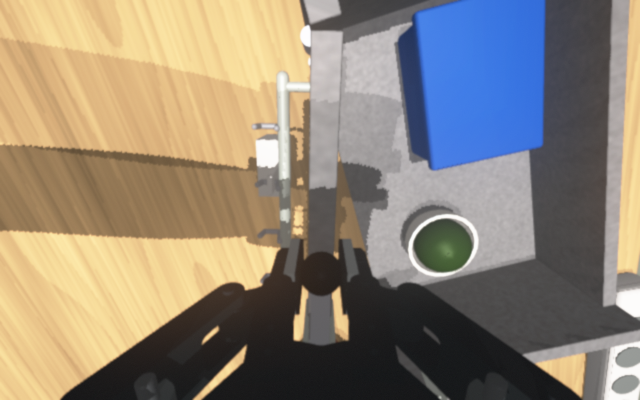

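The bar is clear of the keeper and the door stands about 17° open. I'll continue around the arc.

Request:
{"fn": "move_arm", "kwargs": {"commands": [0,-0.01,-0.245,0.6,0,-0.01,-0.245,0.6,0,-0.01,-0.245,0.6,0,-0.01,-0.245,0.6,0,-0.01,-0.245,0.6,0,-0.01,-0.245,0.6,0,-0.01,-0.245,0.6,0,-0.01,-0.245,0.6]}}

```text
time: 17.45
eef_pos: [0.5216, -0.0688, 0.1944]
tcp_rot: [0.223, 0.671, -0.221, 0.672]
contact_force: [5.9, 3.3, 1.9]
opening: 0.234
```

Request:
{"fn": "move_arm", "kwargs": {"commands": [0,0.01,-0.245,0.6,0,0.01,-0.245,0.6,0,0.005,-0.245,0.6,0,0,-0.245,0.6,0,0,-0.245,0.6,0,-0.005,-0.245,0.6]}}

```text
time: 18.2
eef_pos: [0.4949, -0.0442, 0.1944]
tcp_rot: [0.324, 0.629, -0.324, 0.628]
contact_force: [2.1, -0.1, 0.3]
opening: 0.236
```

Request:
{"fn": "move_arm", "kwargs": {"commands": [0,-0.008,-0.245,0.6,0,-0.008,-0.245,0.6,0,-0.008,-0.245,0.6,0,-0.008,-0.245,0.6,0,-0.008,-0.245,0.6,0,-0.008,-0.245,0.6,0,-0.005,-0.16,0.4,0,-0.005,-0.12,0.3,0,0,0,0]}}

```text
time: 19.32
eef_pos: [0.4748, -0.0056, 0.1945]
tcp_rot: [0.436, 0.557, -0.435, 0.557]
contact_force: [2.9, 1.2, 1.2]
opening: 0.236
```

```bash
python3 look.py 8 top wrist; python3 - <<'E'
import cv2,numpy as np
a=cv2.resize(cv2.imread("pics/top8.png")[110:290,260:440],None,fx=3.3,fy=3.3,interpolation=cv2.INTER_CUBIC)
cv2.imwrite("pics/z8.png",a)
E
```

```text
19.325 [ 0.4748 -0.0056  0.1945] [2.87 1.17 1.22] 0.236 zyaw -76.01 [-0.23 -0.12  2.1   0.    1.15  1.1 ]
```

View pics/z8.png

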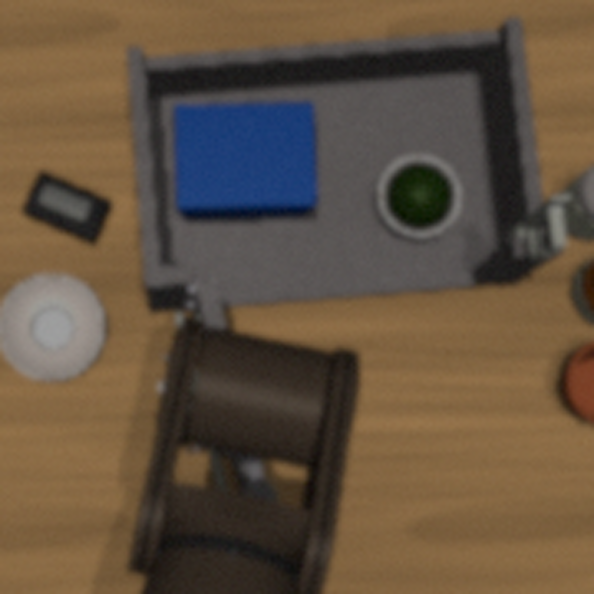

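View pics/wrist8.png

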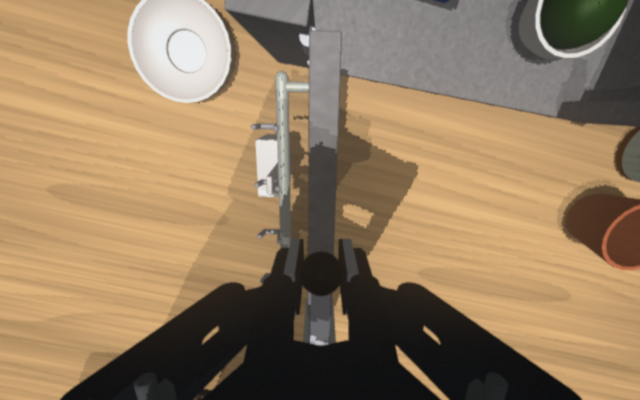

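Request:
{"fn": "move_arm", "kwargs": {"commands": [0,-0.008,-0.245,0.6,0,-0.005,-0.16,0.4,0,0,0,0,-0.08,0.005,0,0,-0.08,0.005,0,0,-0.08,0.005,0,0,-0.08,0.004,0,0,-0.08,0.004,0,0,-0.08,0,0,0,-0.06,0,0,0,0,0,0,0]}}

```text
time: 20.8
eef_pos: [0.4729, 0.0039, 0.208]
tcp_rot: [0.459, 0.538, -0.459, 0.538]
contact_force: [4.7, 1.3, -1.3]
opening: 0.231
```

Request:
{"fn": "move_arm", "kwargs": {"commands": [0,0,0,0,0,0,0,0,0,0,0,0], "jaw": 24}}

```text
time: 21.18
eef_pos: [0.472, 0.0038, 0.2075]
tcp_rot: [0.459, 0.538, -0.46, 0.537]
contact_force: [-0.1, -0.6, 0.6]
opening: 0.279
```

Request:
{"fn": "move_arm", "kwargs": {"commands": [0,0,0,0,0,0,0,0,0,0,0,0,0,0,0,0], "jaw": 45}}

```text
time: 21.68
eef_pos: [0.4727, 0.0038, 0.208]
tcp_rot: [0.459, 0.538, -0.459, 0.538]
contact_force: [-0.0, 0.0, -0.3]
opening: 0.529
```

```bash
python3 look.py 9 wrist
```

```text
21.675 [0.4727 0.0038 0.208 ] [-0.03  0.04 -0.32] 0.529 zyaw -81.01 [-0.21 -0.14  2.1  -0.    1.18  1.21]
```

View pics/wrist9.png

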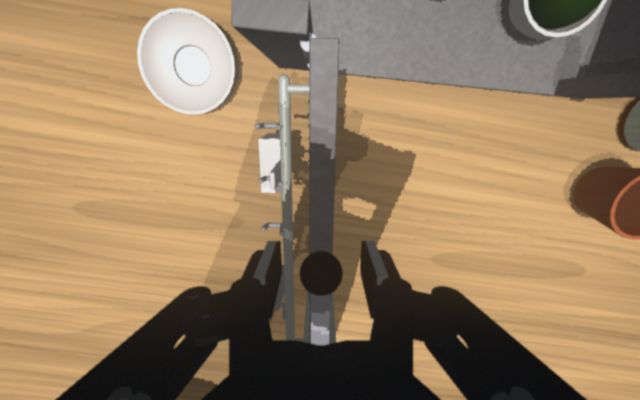

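The ball at (321,273) is free between the open fingers. I'll retract straight up.

Request:
{"fn": "move_arm", "kwargs": {"commands": [-0.5,0,0,0,-0.8,0,0,0,-0.8,0,0,0,-1,0,0,0,-1,0,0,0,-1,0,0,0,0,0,0,0,0,0,0,0]}}

```text
time: 22.72
eef_pos: [0.4724, 0.0039, 0.3349]
tcp_rot: [0.459, 0.538, -0.459, 0.537]
contact_force: [0.1, -0.6, -0.7]
opening: 0.529
```

```bash
python3 look.py 10 wrist side; python3 - <<'E'
import cv2
a=cv2.imread("pics/side10.png")[150:380,260:480]
cv2.imwrite("pics/z10.png",cv2.resize(a,None,fx=2.6,fy=2.6,interpolation=cv2.INTER_CUBIC))
E
```

```text
22.725 [0.4724 0.0039 0.3349] [ 0.09 -0.63 -0.67] 0.529 zyaw -81.01 [-0.21 -0.23  1.95 -0.    1.43  1.21]
```

View pics/z10.png

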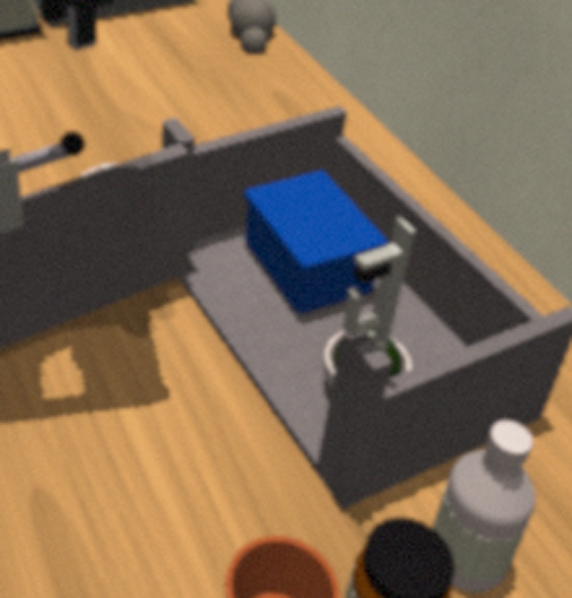

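View pics/wrist10.png

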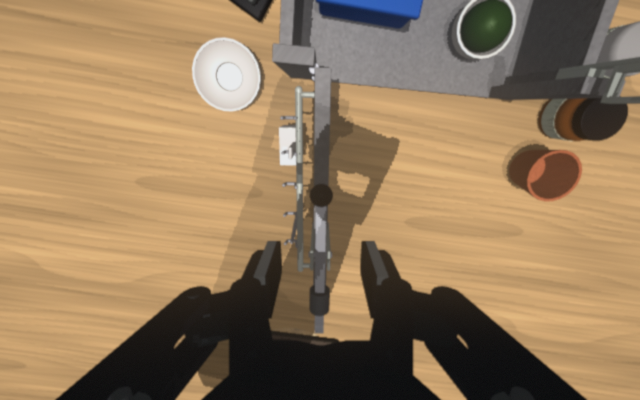

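```bash
python3 - <<'E'
from h import *
s=ctrl.get_state()
o,d=ray("side",(287.5,204.8))
w=wplane(s,(321,195.5),.214);print("wrist ball",w,"side@.214",plane("side",(287.5,204.8),.214))
v=np.array([.587,.028])-w[:2];print(np.linalg.norm(v),"door deg",np.degrees(np.arctan2(.115,.0))-0)
a=wplane(s,(315.5,80),.17);b=wplane(s,(315,180),.17);u=a-b;print("door dir deg from +y",np.degrees(np.arctan2(u[0],u[1])),"+3.8 yaw")
print(s["contact_force"])
ctrl.sign_off()
E
```

```text
wrist ball [0.47323466 0.0030764  0.214     ] side@.214 [0.47347539 0.00407747 0.214     ]
0.11646346439820965 door deg 90.0
door dir deg from +y 81.70910156709374 +3.8 yaw
[-0.14090827  0.16635571  0.02039447]
the job is handed in; nothing more can be done
```

The door stands open at about 85° (1.49 rad), the latch bar is back on its rest, and the job is handed in at about 23 s of the 54 s allowed.

- **Lifting the bar:** I pinched the thumb ball across the door and pressed it down, in steps of about 0.5 mm after the first 6 mm. It met the keeper's buffer after about 15 mm, where the force at the tool rose from about 1 N to 4.9 N. By my estimate that put about 3 N on the keeper. I then backed off about 1.7 mm, to near the middle of the free window.
- **Opening:** I swung the door out slowly around its hinge, at commands of no more than about 0.4 rad/s. The bar came out past the lip with no sign of catching.
- **Letting go:** I raised the ball back to its rest height, opened the fingers and lifted straight up, clear of everything.

**Last checks:**
- **Door:** the door edge in the wrist picture gives about 85°.
- **Bar:** the ball is at its rest height of 0.214 m. The wrist and side views agree to about 1 mm, and it lies 116.5 mm from the hinge axis, as it should.
- **Contact:** the force at the tool is near zero, so the robot touches nothing.
- **Other things:** they look unmoved in the pictures; I did not measure their positions.

**Disagreements:** sideways forces of up to about 6 N came up along the way from small misalignments, and I corrected them as they appeared. My picture estimate of the buffer height was about 4 mm higher than where I felt it, so I went by the feel.

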